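Switch under the splash hood

ROBOT

A 6-joint arm with a two-finger parallel gripper is mounted at the origin on a cart in front of the work surface, level with it; the furniture and walls round the work are solid. World frame = base frame: x ahead of the robot, y to its left, z up, the work surface at z = 0. Lengths are in m, angles in degrees, forces in N, time in s.
With the tool pointing down it reaches from about 0.425 to 0.95 m from the base axis. Payload 3.5 kg.
Tool frame: the origin (TCP) lies midway between the tips of the shut fingers; the grasp point (between the pads) lies 19 mm behind it; z points along the fingers, y is the line along which they close (so a half turn about z gives the same grasp; the last joint's range is limited). The gripper opens to 85 mm and grips with 20 to 120 N. Pads are 22 mm wide; open, the fingers measure 114 mm over their backs; the gripper's body (76 mm by 85 mm) begins 54 mm behind the grasp point. The pads swing forward as they close: fully open they stand 13 mm farther back than shut.
Start: joints at [-75.688, 16.404, 90.338, -0, 73.258, -8.594], TCP at [0.263, -0.622, 0.231] pointing down, gripper open.
Joint ranges: [-158.93, 158.93], [-51.34, 127.21], [12.03, 142.37], [-87.48, 267.48], [13.55, 161.25], [-162.69, 162.69]. Speed limits (degrees/s): [159.86, 159.86, 180, 180, 180, 180].

INTERFACE

Orientations are given as [roll, pitch, yaw] about the fixed x, y, z axes, in that order (R = Rz(yaw) Ry(pitch) Rx(roll)).
In Python, from plant import observe, camera, manip, look_for, outline_of, spot_point gives the robot as it stands. The module is installed in compiled form; this text tells all that it offers.
- The arm moves only by the tool move_arm, never from a script. Its argument "series" is a list of rows, each a list of 3 entries, a list of its own where there are three numbers: the shift along the tool's x, y, z scaled (see below), then the turn about the tool's z scaled (see below), then the closure, from 0 (fully open) to 1 (shut). In form: [[[tx, ty, tz], turn, claw], ...]. A call has 1 to 12 rows; each row is the pose to reach, as a shift and turn from the pose commanded when the call began, along the tool's axes at that moment; what a row does not reach only later rows make up. The controller multiplies each number of a shift by 0.1 m and each number of a turn by 60 degrees. A row lasts 1/8 s, in which the tool goes at most 62.5 mm and 10.7 degrees, less where a joint would pass 70% of its speed; a pose out of reach is approached as far as the arm can. A call with a number of a shift or a turn outside -1 to 1 is refused whole. A call with a gripper value outside its range is refused whole. The fingers move at their own pace and stop on an object; the grip force is fixed at half the most. Time passes only in rows, so rows that repeat a pose let the fingers close. It gives the time, the measured TCP pose, the force, the opening and the grip force at its end, in the units of the state.
- observe(): the state, without advancing time (a new reading comes with each control period).
- camera(name): name is "scene" or "top" or "wrist"; returns a dict with "img" (480x640x3 uint8, red, green, blue), "z_map" (480x640 float32, m along the optical axis (not along the pixel's ray), 0 where there is no reading), "mtx" (3x3 intrinsics, pixels), "dist_coeffs" ([k1, k2, p1, p2, k3] as OpenCV has them; the pictures are not rectified), "eye" and "orientation" of the camera in the world. Camera axes: x right, y up, looking along -z (the intrinsics and any distortion apply to the point x, -y, -z); pixel columns grow to the right and rows downward; lengths in m; the calibration is good to about 2 mm. A picture is of the moment at which its call begins.
- manip.close_job(): hands the job in; it is judged then, once.
Trained networks look in the newest picture that a camera, given by its name, has taken for a name from the list of things; names that differ only in an ending like _2 or _b are one class to them, and where a whole thing is asked for, a point or a joint stands for the part that bears it (a point fixed in the world has none). Each returns a list of dicts, best first, with "p" (0 to 1); they miss things now and then, are a little off and sometimes report something else, mostly with a low value. They report only what shows in the picture. A call takes as long as a camera call.
- look_for(camera, thing): "at" ([row, column] in pixels, amid what is visible of it).
- outline_of(camera, thing): "pixels" (480x640 bool, what is visible of it) and "at" ([row, column] in pixels, amid what is visible of it).
- spot_point(camera, thing): "at" ([row, column] in pixels: a listed point, or the origin of a listed thing).
The state is a dict: "time": time; "joints": joint angles; "qd": joint speeds; "joint_torque": joint torques, N m; "tcp_pos": TCP position; "tcp_rot": TCP orientation; "wrist_force": force on the tool from outside, world axes, zero at the start; "wrist_torque": the same for the moment, N m; "grip_width": opening from 0.0 (shut) to 1.0 (fully open); "gripper_force": force on a finger pad.
Only numpy, scipy, OpenCV 4.12 (cv2) and the standard library are available. Lean on these libraries where they do the work, as an engineer would, in place of code of your own. Each camera call takes 0.05 s, during which the arm holds its last target. There are 200 camera calls.

TASK

Switch the waste disposer on at the switch box: lift the box's hinged splash hood up as far as it goes, push the lever with the ball end all the way over to the hinge side, and lower the hood again until it is fully shut. Leave the flat paddle lever beside it as it stands, and do not shift or tip the loose things round the box.

Things in the scene. Friction and masses are not known exactly. Their poses are not given: they have to be found in the camera images.
- switch_box: Grey plastic switch box, fixed to the worktop: 130 (x) x 190 (y) x 95 mm high, with a 16 mm thick ridge along its rear edge up to 145 mm that carries the hood's hinge. Origin: centre of its underside. x points from its front (lip side, facing the robot) to its rear (hinge side), y to its left, z up.
- hood_hinge (a point): Fixed point of the box: middle of the hood's hinge axis (along the box's y), 50 mm behind the box's origin and 149.5 mm up. The hood's plate, 186 mm wide and 4 mm thick, reaches 118 mm forward from it, its upper face level with the axis when shut; 44 mm deep skirts hang from its front and sides, between them the levers.
- hood (a joint): Angle of the white splash hood, rad: 0 shut (plate level), grows as its front rises, stop at 1.35. Even then it leans over the levers: a tool pointing straight down does not get in, so come from the front tilted about 30 to 40 degrees. It stays where it is left (stiff hinge, 0.12 Nm, 1 to 2 N at the lip) and may start slightly ajar.
- hood_lip (a point): Point on the hood: middle of the lower front edge of its lip, 144 mm from the hinge axis along the plate, 5 mm below the plate's upper face. The lip is a 5 mm thick, 130 mm wide tongue reaching 26 mm beyond the front skirt; hook shut fingers under it to lift. When shut its underside is 144.5 mm above the worktop.
- ball_lever (a joint): Angle of the ball-ended lever, rad: about 0 at the start, leaning 0.5 rad to the front (off); 1.0 leaning 0.5 rad to the hinge side (on, its stop). It stays where it is left; pushing takes about 1.5 N at the ball. It can be the left or the right one of the two levers.
- ball_lever_tip (a point): Point on the ball-ended lever, 40 mm from its pivot, inside the black ball (22 mm in diameter, centre 37 mm from the pivot) on a 10 mm steel stem. The pivot axis runs along the box's y, 98 mm above the worktop and straight above the middle of the box's depth; the lever stands 40 mm left or right of the box's middle.
- paddle_lever (a joint): Angle of the other lever, a flat black paddle 32 mm wide, 7 mm thick and 48 mm long; same pivot line, 80 mm to the side of the ball-ended lever. Must stay as it is (about 0, leaning to the front).
- paddle_lever_tip (a point): A point moving with the paddle lever, 40 mm from its pivot, in its middle.
- mug: White mug, 82 x 114 x 91 mm, loose, standing to the left of the box. Origin: centre of its underside. Leave it alone.
- tin: Food tin, 57 mm in diameter, 72 mm high, loose, standing to the right of the box. Origin: centre of its underside. Leave it alone.
- egg_timer: Round kitchen timer, 62 mm in diameter, 46 mm high, loose, to the right of the tin. Origin: centre of its underside. Leave it alone.
- spice_jar: Spice jar with a green cap, 46 mm in diameter, 106 mm high, loose, at the front left. Origin: centre of its underside. Leave it alone.

How it is judged:
By the outcome, as a careful person would: the job done as asked, in the order asked, and still so for the second after the job is handed in, with the robot touching nothing.
It also fails if it takes over 58 s, if anything falls off the work surface, if the arm or the gripper's body presses on something with over 40 N, if the wrist force passes 120 N, or if a joint passes its speed limit or range.

## Working session

There is one attempt and no reset: what is moved stays moved. The work goes in short steps, Python scripts to look and compute and a tool call to move; the robot and the scene stay as the last step left them, time stands still between calls to the robot, and variables do not carry over. Pictures are saved under pics/ and viewed, at most 10 in all, crops included, and the job is handed in when it is done.

Besides the shell and the picture viewer there is one more tool, called after "Emit:" as name(argument=value, ...), one argument or row to a line, values as JSON. move_arm: Moves the arm, as the interface text tells. Its arguments: {"type":"object","properties":{"series":{"type":"array"}},"required":["series"]}

```bash
mkdir -p pics; cat > h.py <<'E'
import numpy as np, cv2
from scipy.spatial.transform import Rotation as Rn
from plant import observe, camera, manip, look_for, outline_of, spot_point
def Rcam(c):
    o=np.array(c["orientation"],float)
    return o if o.shape==(3,3) else Rn.from_euler('xyz',o,degrees=True).as_matrix()
def pts(c,rows,cols):
    rows=np.atleast_1d(rows);cols=np.atleast_1d(cols)
    z=c["z_map"][rows.astype(int),cols.astype(int)]
    u=cv2.undistortPoints(np.stack([cols,rows],1).astype(np.float64)[:,None],np.array(c["mtx"]),np.array(c["dist_coeffs"]))[:,0]
    p=np.stack([u[:,0]*z,-u[:,1]*z,-z],1)
    return (p@Rcam(c).T+np.array(c["eye"]))[z>0]
def save(c,n): cv2.imwrite("pics/"+n,c["img"][:,:,::-1])
E
python3 - <<'E'
from h import *
np.set_printoptions(precision=4,suppress=True)
print(observe())
for n in ["scene","top"]:
    c=camera(n); save(c,n+".png"); print(n,c["eye"],c["orientation"])
    for t in ["switch_box","hood","ball_lever","paddle_lever","mug","tin","egg_timer","spice_jar"]:
        for d in outline_of(n,t)[:1]:
            r,k=np.nonzero(d["pixels"]); p=pts(c,r,k)
            print(t,round(d["p"],2),d["at"],np.percentile(p,[2,50,98],axis=0).tolist() if len(p) else 0)
    for t in ["switch_box","hood_hinge","hood_lip","ball_lever_tip","paddle_lever_tip","mug","tin","egg_timer","spice_jar"]:
        for d in spot_point(n,t)[:1]:
            print(t,round(d["p"],2),d["at"],pts(c,*d["at"]))
E
```

```text
{'time': 0.0, 'joints': array([-75.6856,  16.4546,  90.4231,   0.0002,  73.2584,  -8.5943]), 'qd': array([ 0.0677, -0.1613, -0.0464,  0.0071,  0.0214,  0.0583]), 'joint_torque': array([ -0.0011, -40.5985, -29.2626,  -0.0002,   0.0059,   0.    ]), 'tcp_pos': array([ 0.2626, -0.6211,  0.2299]), 'tcp_rot': array([-179.8654,   -0.0206,   22.9086]), 'wrist_force': array([0.658 , 0.1014, 0.1068]), 'wrist_torque': array([-0.0222,  0.0298, -0.0445]), 'gripper_force': 0.0, 'grip_width': 0.9979467855507124}
scene [0.0852 0.5811 0.6855] [  56.002    -0.0498 -154.7356]
switch_box 0.82 [229.3, 322.4] [[0.40639232673133224, -0.36196747592519496, 0.006148288401286876], [0.4779087950540732, -0.24418269480383736, 0.11483536949824014], [0.5926829623596988, -0.1842776209083039, 0.15720021066645537]]
hood 0.71 [211.8, 317.0] [[0.4049668783070777, -0.37072074808310784, 0.10788236219595793], [0.48362928497077695, -0.2606667385001979, 0.15211549668690966], [0.5763240605799036, -0.18462872887801338, 0.1576358618047751]]
paddle_lever 0.58 [360.3, 277.4] [[0.35439248481067964, 0.11486711900219707, 0.007395543
[... 2467 characters left out ...]
13549012], [0.39388943229477286, -0.4585919919076804, 0.04883430279665623]]
spice_jar 0.58 [271.4, 196.9] [[0.3545754480693045, 0.10469677476134338, 0.017838782472778217], [0.3745353865330829, 0.11984945770180225, 0.1037378464736145], [0.3956864000021449, 0.14483483681895606, 0.11028069363163959]]
switch_box 0.68 [251.9, 353.6] [[ 0.4315 -0.265   0.0004]]
hood_hinge 0.84 [196.8, 380.0] [[ 0.5477 -0.318   0.1523]]
hood_lip 0.74 [248.8, 352.8] [[ 0.4229 -0.2504  0.1539]]
paddle_lever_tip 0.35 [248.2, 352.4] [[ 0.4243 -0.2495  0.154 ]]
mug 0.68 [225.1, 293.6] [[ 0.5036 -0.1066  0.0062]]
tin 0.56 [256.1, 417.5] [[ 0.4123 -0.4201  0.0702]]
egg_timer 0.85 [276.9, 440.1] [[ 0.3607 -0.4808  0.0475]]
```

```bash
python3 - <<'E'
from h import *
np.set_printoptions(precision=4,suppress=True)
a=cv2.imread("pics/scene.png")[120:420,140:540]; b=cv2.imread("pics/top.png")[130:430,170:570]
cv2.imwrite("pics/both.png",np.hstack([a,b]))
c=camera("top"); g=np.mgrid[0:480,0:640].reshape(2,-1); k=c["z_map"][g[0],g[1]]>0
g=g[:,k]; p=pts(c,g[0],g[1])
m=(p[:,2]>0.13)&(abs(p[:,0]-0.49)<.13)&(abs(p[:,1]+.29)<.14)
q=p[m]; 
A=np.c_[q[:,:2],np.ones(len(q))]; co=np.linalg.lstsq(A,q[:,2],rcond=None)[0]
for _ in range(5):
    r=abs(A@co-q[:,2])<.003; co=np.linalg.lstsq(A[r],q[r,2],rcond=None)[0]
print("plane",co,r.sum(),len(q))
rect=cv2.minAreaRect((q[:,:2]*1000).astype(np.float32)); print(rect, cv2.boxPoints(rect))
E
```

```text
plane [-0.0477  0.0256  0.1836] 3412 4796
((490.81634521484375, -291.04241943359375), (189.880126953125, 159.2843017578125), 61.79921340942383) [[ 375.7628 -337.0769]
 [ 516.1396 -412.3488]
 [ 605.8699 -245.0079]
 [ 465.4931 -169.7361]]
```

View pics/both.png

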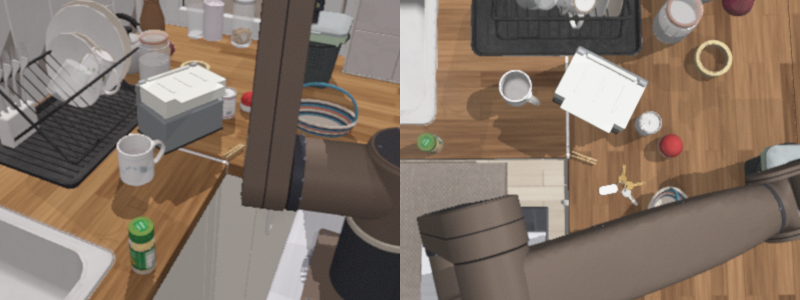

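The box origin is near (0.503, -0.298) with yaw about -28°, and the hood is ajar by about 0.05 rad, with the lip near (0.42, -0.25). The picture crop shows the white hood at about (600, 90), with the mug to its left and the tin and timer to its right. The moves have no tilt input, so I'll first check how the arm behaves near its reach limit, up in free air.

Emit:
move_arm(
  series=[
    [[0, 0, -0.6], 0, 1],
    [[0, 0, -1], 0, 1],
  ],
)

```text
time: 2.1
tcp_pos: [0.2629, -0.622, 0.3339]
tcp_rot: [179.9, 0.0, 22.9]
wrist_force: [-0.3, -0.6, -0.8]
grip_width: 0.605
gripper_force: 0.0
```

Emit:
move_arm(
  series=[
    [[0, 0, -0.6], 0, 1],
    [[0, 0, -1], 0, 1],
  ],
)

```text
time: 2.35
tcp_pos: [0.2628, -0.6219, 0.4353]
tcp_rot: [179.8, 0.0, 22.9]
wrist_force: [-0.1, -0.2, 0.5]
grip_width: 0.143
gripper_force: 0.0
```

Emit:
move_arm(
  series=[
    [[0, 0, -0.6], 0, 1],
    [[0, 0, -1], 0, 1],
  ],
)

```text
time: 2.6
tcp_pos: [0.2627, -0.6215, 0.5352]
tcp_rot: [179.8, 0.0, 22.9]
wrist_force: [0.4, -0.7, 0.3]
grip_width: -0.003
gripper_force: 0.0
```

Emit:
move_arm(
  series=[
    [[0, 0, -0.6], 0, 1],
    [[0, 0, -1], 0, 1],
  ],
)

```text
time: 2.85
tcp_pos: [0.2626, -0.621, 0.6351]
tcp_rot: [179.8, 0.0, 22.9]
wrist_force: [-0.7, -0.7, 0.5]
grip_width: 0.006
gripper_force: 0.0
```

Emit:
move_arm(
  series=[
    [[0, 0, -0.6], 0, 1],
    [[0, 0, -1], 0, 1],
    [[0, 0, -1], 0, 1],
  ],
)

```text
time: 3.22
tcp_pos: [0.2625, -0.6211, 0.7357]
tcp_rot: [179.4, 0.1, 22.9]
wrist_force: [0.5, -0.2, 0.0]
grip_width: 0.003
gripper_force: 0.0
```

Emit:
move_arm(
  series=[
    [[0, 0, -0.6], 0, 1],
    [[0, 0, -1], 0, 1],
    [[0, 0, -1], 0, 1],
  ],
)

```text
time: 3.6
tcp_pos: [0.2476, -0.5845, 0.7871]
tcp_rot: [178.2, 0.1, 22.9]
wrist_force: [-0.2, 0.6, 1.6]
grip_width: -0.004
gripper_force: 0.0
```

```bash
python3 -c "
from h import *
s=observe();print(s['joints'],s['tcp_pos'],s['tcp_rot'])"
```

```text
[-76.28005761  29.86953168  12.10164351   0.33790165 136.25429875
  -8.95132665] [ 0.24760484 -0.58447341  0.78714089] [1.78211439e+02 5.29182639e-02 2.29181673e+01]
```

Emit:
move_arm(
  series=[
    [[0, 0.6, -0.6], 0, 1],
    [[0, 1, -1], 0, 1],
    [[0, 1, -1], 0, 1],
  ],
)

```text
time: 3.98
tcp_pos: [0.2527, -0.5985, 0.7787]
tcp_rot: [177.2, -0.0, 22.9]
wrist_force: [-0.7, -0.6, -0.5]
grip_width: 0.0
gripper_force: 0.0
```

Emit:
move_arm(
  series=[
    [[0, 0.6, -0.6], 0, 1],
    [[0, 1, -1], 0, 1],
    [[0, 1, -1], 0, 1],
  ],
)

```text
time: 4.35
tcp_pos: [0.2557, -0.6052, 0.7797]
tcp_rot: [175.4, 0.0, 22.9]
wrist_force: [-0.6, -0.8, 0.7]
grip_width: 0.002
gripper_force: 0.0
```

Emit:
move_arm(
  series=[
    [[0, 0, 0], 0, 1],
    [[0, 0, 0], 0, 1],
  ],
)

```text
time: 4.6
tcp_pos: [0.2557, -0.6051, 0.7798]
tcp_rot: [175.4, 0.0, 22.9]
wrist_force: [-1.1, -0.6, -1.0]
grip_width: -0.002
gripper_force: 0.0
```

```bash
python3 -c "
from h import *
s=observe();print(s['joints'],s['tcp_pos'],s['tcp_rot'])"
```

```text
[-76.20609624  30.61939848  12.08273458   0.98089005 132.78645611
  -8.4125046 ] [ 0.25568345 -0.60511393  0.77977644] [1.75435771e+02 1.86144576e-03 2.29009851e+01]
```

Emit:
move_arm(
  series=[
    [[0, 1, -1], 0, 1],
    [[0, 1, -1], 0, 1],
    [[0, 1, -1], 0, 1],
    [[0, 1, -1], 0, 1],
    [[0, 1, -1], 0, 1],
    [[0, 1, -1], 0, 1],
    [[0, 1, -1], 0, 1],
    [[0, 1, -1], 0, 1],
  ],
)

```text
time: 5.6
tcp_pos: [0.2583, -0.6113, 0.7807]
tcp_rot: [173.8, -0.0, 22.9]
wrist_force: [0.7, -0.7, -0.4]
grip_width: -0.002
gripper_force: 0.0
```

Emit:
move_arm(
  series=[
    [[0, -0.2, 0.5], 0, 1],
    [[0, -0.2, 0.5], 0, 1],
  ],
)

```text
time: 5.85
tcp_pos: [0.2527, -0.5985, 0.7262]
tcp_rot: [174.0, -0.0, 22.9]
wrist_force: [0.2, -0.9, 1.1]
grip_width: 0.002
gripper_force: 0.0
```

Emit:
move_arm(
  series=[
    [[0.45, -0.15, 0], 0, 1],
    [[0.85, -0.3, 0], 0, 1],
  ],
)

```text
time: 6.1
tcp_pos: [0.3198, -0.5366, 0.7248]
tcp_rot: [173.9, -0.0, 22.9]
wrist_force: [0.2, -0.6, 1.1]
grip_width: 0.001
gripper_force: 0.0
```

Emit:
move_arm(
  series=[
    [[0.45, -0.15, 0], 0, 1],
    [[0.85, -0.3, 0], 0, 1],
  ],
)

```text
time: 6.35
tcp_pos: [0.387, -0.4755, 0.7225]
tcp_rot: [173.8, -0.0, 22.9]
wrist_force: [0.3, -0.4, 0.8]
grip_width: 0.002
gripper_force: 0.0
```

Emit:
move_arm(
  series=[
    [[0.45, -0.15, 0], 0, 1],
    [[0.85, -0.3, 0], 0, 1],
  ],
)

```text
time: 6.6
tcp_pos: [0.4537, -0.4149, 0.7191]
tcp_rot: [173.8, -0.0, 22.9]
wrist_force: [0.9, -0.3, 0.5]
grip_width: 0.003
gripper_force: 0.0
```

Emit:
move_arm(
  series=[
    [[0.45, -0.15, 0], 0, 1],
    [[0.85, -0.3, 0], 0, 1],
  ],
)

```text
time: 6.85
tcp_pos: [0.5205, -0.3544, 0.7158]
tcp_rot: [173.8, -0.0, 22.9]
wrist_force: [-0.4, -0.4, -0.7]
grip_width: -0.001
gripper_force: 0.0
```

Emit:
move_arm(
  series=[
    [[0.3, -0.1, 0], -0.16, 1],
    [[0.7, -0.2, 0], -0.33, 1],
    [[0.7, -0.2, 0], -0.5, 1],
    [[0.7, -0.2, 0], -0.65, 1],
  ],
)

```text
time: 7.35
tcp_pos: [0.5769, -0.3096, 0.7133]
tcp_rot: [175.2, 3.9, 62.1]
wrist_force: [-0.6, 0.5, 0.7]
grip_width: -0.002
gripper_force: 0.0
```

```bash
python3 -c "
from h import *
s=observe();print(s['joints'],s['tcp_pos'],s['tcp_rot'])
R=Rn.from_euler('xyz',s['tcp_rot'],degrees=True).as_matrix();print(R)
for n in ['top','scene']:
  c=camera(n); g=np.mgrid[0:480:3,0:640:3].reshape(2,-1); p=pts(c,g[0],g[1])
  q=p[(p[:,2]>.3)]; print(n,np.percentile(q,[0,1,50,99,100],axis=0)); q=p[(p[:,2]>.3)&(p[:,0]>.9)]; print(len(q),q[:,0].min() if len(q) else 0)
"
```

```text
[-35.85525789  18.13984961  38.23865344  -3.63817221 118.31079476
 -10.01569891] [ 0.57686563 -0.30958731  0.71326276] [175.24280101   3.91466147  62.12334054]
[[ 0.46647884  0.88355837  0.04149821]
 [ 0.88189377 -0.46095414 -0.09891747]
 [-0.06827059  0.08273992 -0.99422997]]
top [[-0.04233681 -0.88151066  0.30012764]
 [-0.01173828 -0.73614467  0.30589976]
 [ 0.4379063  -0.10128982  0.78584669]
 [ 0.9481048   0.28163447  0.98934611]
 [ 0.95574573  0.3535923   1.00282093]]
207 0.9012354415076909
scene [[-0.18754715 -1.02457068  0.30000755]
 [-0.12877495 -0.98490005  0.30275518]
 [ 0.20883327  0.09508189  0.46026028]
 [ 0.95826095  0.25492127  0.637029  ]
 [ 0.96443781  0.28200146  0.64451546]]
2812 0.9011812835369241
```

Emit:
move_arm(
  series=[
    [[0, 0.6, -0.6], 0, 1],
    [[0, 1, -0.6], 0, 1],
    [[0, 1, -0.6], 0, 1],
  ],
)

```text
time: 7.82
tcp_pos: [0.6325, -0.3376, 0.7312]
tcp_rot: [174.4, 3.8, 61.6]
wrist_force: [0.5, -1.1, -1.5]
grip_width: -0.001
gripper_force: 0.0
```

Emit:
move_arm(
  series=[
    [[0, 1, -1], 0, 1],
    [[0, 1, -1], 0, 1],
    [[0, 1, -1], 0, 1],
  ],
)

```text
time: 8.2
tcp_pos: [0.6277, -0.3292, 0.7523]
tcp_rot: [171.6, 4.1, 61.7]
wrist_force: [-0.1, -0.2, -0.2]
grip_width: 0.004
gripper_force: 0.0
```

Emit:
move_arm(
  series=[
    [[0, 1, -0.7], 0, 1],
    [[0, 1, -0.7], 0, 1],
    [[0, 1, -0.7], 0, 1],
  ],
)

```text
time: 8.57
tcp_pos: [0.641, -0.334, 0.7467]
tcp_rot: [170.0, 4.1, 61.7]
wrist_force: [-0.0, -0.6, -0.3]
grip_width: 0.002
gripper_force: 0.0
```

Emit:
move_arm(
  series=[
    [[0, 1, -0.7], 0, 1],
    [[0, 1, -0.7], 0, 1],
  ],
)

```text
time: 8.82
tcp_pos: [0.6493, -0.3358, 0.7482]
tcp_rot: [168.1, 4.1, 61.7]
wrist_force: [-0.6, 0.1, 0.7]
grip_width: 0.001
gripper_force: 0.0
```

Emit:
move_arm(
  series=[
    [[0, 1, -0.4], 0, 1],
    [[0, 1, -0.4], 0, 1],
    [[0, 1, -0.4], 0, 1],
  ],
)

```text
time: 9.2
tcp_pos: [0.6696, -0.3455, 0.7364]
tcp_rot: [166.3, 4.2, 61.7]
wrist_force: [0.2, -0.3, 0.3]
grip_width: -0.004
gripper_force: 0.0
```

```bash
python3 -c "
from h import *
s=observe();print(s['joints'],s['tcp_pos'],s['tcp_rot'])
R=Rn.from_euler('xyz',s['tcp_rot'],degrees=True).as_matrix();print(R)
"
```

```text
[-34.09843653  35.02706663  12.03971117  -3.04698945 118.8003002
  -8.0996312 ] [ 0.669551   -0.34546801  0.7364098 ] [166.26802279   4.18642707  61.69770282]
[[ 0.47285845  0.86350821  0.17538088]
 [ 0.87810911 -0.44531388 -0.17498557]
 [-0.07300194  0.23674696 -0.96882485]]
```

Emit:
move_arm(
  series=[
    [[0, 1, -0.7], 0, 1],
    [[0, 1, -0.7], 0, 1],
  ],
)

```text
time: 9.45
tcp_pos: [0.6728, -0.3444, 0.7447]
tcp_rot: [164.2, 4.2, 61.7]
wrist_force: [0.1, 0.1, 0.8]
grip_width: 0.003
gripper_force: 0.0
```

Emit:
move_arm(
  series=[
    [[0, 1, -0.7], 0, 1],
    [[0, 1, -0.7], 0, 1],
  ],
)

```text
time: 9.7
tcp_pos: [0.6753, -0.3431, 0.7532]
tcp_rot: [162.2, 4.3, 61.7]
wrist_force: [-0.0, 0.1, 0.2]
grip_width: -0.002
gripper_force: 0.0
```

Emit:
move_arm(
  series=[
    [[0, 1, -0.7], 0, 1],
    [[0, 1, -0.7], 0, 1],
  ],
)

```text
time: 9.95
tcp_pos: [0.6765, -0.3411, 0.7632]
tcp_rot: [160.2, 4.3, 61.7]
wrist_force: [-0.3, -0.1, -0.7]
grip_width: 0.002
gripper_force: 0.0
```

Emit:
move_arm(
  series=[
    [[0, 1, -0.7], 0, 1],
    [[0, 1, -0.7], 0, 1],
  ],
)

```text
time: 10.2
tcp_pos: [0.6762, -0.3382, 0.7749]
tcp_rot: [158.2, 4.4, 61.6]
wrist_force: [0.1, 0.1, -0.4]
grip_width: -0.004
gripper_force: 0.0
```

Emit:
move_arm(
  series=[
    [[0, 1, -0.6], 0, 1],
    [[0, 1, -0.6], 0, 1],
  ],
)

```text
time: 10.45
tcp_pos: [0.6788, -0.3374, 0.7835]
tcp_rot: [156.1, 4.4, 61.6]
wrist_force: [0.0, 0.1, -0.3]
grip_width: -0.002
gripper_force: 0.0
```

Emit:
move_arm(
  series=[
    [[0, 1, -0.6], 0, 1],
    [[0, 1, -0.6], 0, 1],
  ],
)

```text
time: 10.7
tcp_pos: [0.6796, -0.3355, 0.7944]
tcp_rot: [154.0, 4.4, 61.6]
wrist_force: [0.4, 0.7, 0.2]
grip_width: 0.002
gripper_force: 0.0
```

Emit:
move_arm(
  series=[
    [[0, 1, -0.6], 0, 1],
    [[0, 1, -0.6], 0, 1],
  ],
)

```text
time: 10.95
tcp_pos: [0.6786, -0.3325, 0.8071]
tcp_rot: [151.9, 4.5, 61.6]
wrist_force: [0.3, -1.0, -0.2]
grip_width: -0.003
gripper_force: 0.0
```

Emit:
move_arm(
  series=[
    [[0, 1, -0.6], 0, 1],
    [[0, 1, -0.6], 0, 1],
  ],
)

```text
time: 11.2
tcp_pos: [0.6763, -0.3289, 0.821]
tcp_rot: [149.8, 4.5, 61.6]
wrist_force: [-0.9, 0.0, 0.2]
grip_width: 0.004
gripper_force: 0.0
```

```bash
python3 -c "
from h import *
s=observe();print(s['joints'],s['tcp_pos'],s['tcp_rot'])
R=Rn.from_euler('xyz',s['tcp_rot'],degrees=True).as_matrix();print(R)
"
```

```text
[-33.15000098  29.96545368  12.03385664  -1.54493062 107.51267369
  -6.81037816] [ 0.67631126 -0.32886436  0.82098107] [149.78486363   4.47855465  61.58432458]
[[ 0.47441186  0.77872858  0.41050601]
 [ 0.87683292 -0.37665265 -0.29882572]
 [-0.07808595  0.50171165 -0.86150334]]
```

```bash
cat > kin.py <<'E'
import numpy as np
from scipy.optimize import least_squares
D=[([-75.688,16.404,90.338,0,73.258],[.263,-.622,.231]),
([-76.28,29.8695,12.1016,.338,136.254],[.2476,-.58447,.78714]),
([-76.206,30.619,12.0827,.98,132.786],[.25568,-.60511,.77978]),
([-35.855,18.140,38.2387,-3.638,118.31],[.57687,-.30959,.71326]),
([-34.098,35.027,12.0397,-3.047,118.8],[.66955,-.34547,.73641]),
([-33.15,29.965,12.034,-1.545,107.513],[.67631,-.32886,.82098])]
def fk(q,P):
    h,a1,a2,a3,e,d=P; q=np.radians(q); A=q[1];B=A+q[2];C=B+q[4]
    return np.array([a1+a2*np.sin(A)+a3*np.sin(B)-e*np.cos(B)+d*np.sin(C), h+a2*np.cos(A)+a3*np.cos(B)+e*np.sin(B)+d*np.cos(C)])
def meas(q,p):
    a=np.radians(q[0]); return np.array([p[0]*np.cos(a)+p[1]*np.sin(a),p[2]])
sol=least_squares(lambda P:np.r_[np.concatenate([fk(q,P)-meas(q,p) for q,p in D]),1e-4*(P-[.3,0,.4,.4,0,.25])],[.3,0,.4,.4,0,.25])
P=sol.x
lo=[-51.34,12.03,13.55];hi=[127.21,142.37,161.25]
def ik(r,z,tilt):
    best=None
    for x0 in [(0,120,60),(-30,130,80),(30,90,60)]:
        s=least_squares(lambda x:np.r_[fk([0,x[0],x[1],0,x[2]],P)-[r,z],(x.sum()-180+tilt)/57.3*.77],x0,bounds=(lo,hi),x_scale=50)
        if best is None or s.cost<best.cost:best=s
    return best.x.round(1),np.sqrt(2*best.cost)
if __name__=="__main__":
    print(P,[ (fk(q,P)-meas(q,p)).round(4) for q,p in D])
    for t in [0,20,30,36]:
        for r,z in [(.42,.13),(.46,.13),(.48,.15),(.49,.2),(.55,.24),(.62,.28),(.57,.125),(.58,.125),(.6,.16),(.48,.2)]: print(t,r,z,ik(r,z,t))
E
python3 kin.py
```

```text
[ 0.23852447 -0.00075759  0.44417579  0.57310968 -0.02012599  0.24918841] [array([-0.    ,  0.0001]), array([-0.0001,  0.0001]), array([-0.0001,  0.0001]), array([ 0.0001, -0.0002]), array([ 0.0002, -0.0002]), array([-0.0001,  0.0001])]
0 0.42 0.13 (array([ -9. , 128.3,  60.7]), np.float64(1.078252800194472e-12))
0 0.46 0.13 (array([ -3.4, 123.2,  60.1]), np.float64(3.805533530185281e-09))
0 0.48 0.15 (array([ -2.3, 119.9,  62.4]), np.float64(6.028010151950671e-11))
0 0.49 0.2 (array([ -4.3, 116.2,  68.1]), np.float64(2.569469249803759e-10))
0 0.55 0.24 (array([  1.4, 106.3,  72.3]), np.float64(4.231487505039269e-14))
0 0.62 0.28 (array([ 8.7, 94.3, 77. ]), np.float64(1.9722043970922172e-14))
0 0.57 0.125 (array([ 10.7, 108.9,  60.4]), np.float64(4.5330093031851994e-13))
0 0.58 0.125 (array([ 11.9, 107.5,  60.6]), np.float64(9.904726660557056e-13))
0 0.6 0.16 (array([ 11.9, 103.5,  64.6]), np.float64(2.120891290686749e-12))
0 0.48 0.2 (array([ -5.7, 117.5,  68.2]), np.float64(2.7889897626464508e-14))
20 0.42 0.13 (array([-21.1, 139.3,  41.8]), np.float64(6.529309202447853e-14))
20 0.
[... 1581 characters left out ...]
46 0.13 (array([-20.3, 142.4,  22.1]), np.float64(0.006620682733541913))
36 0.48 0.15 (array([-20., 140.,  24.]), np.float64(4.817680260907318e-13))
36 0.49 0.2 (array([-23. , 136.4,  30.6]), np.float64(1.21098348733458e-11))
36 0.55 0.24 (array([-16.2, 127.1,  33.1]), np.float64(8.354273690192677e-15))
36 0.62 0.28 (array([ -8.3, 116.4,  36. ]), np.float64(1.2401560789208923e-11))
36 0.57 0.125 (array([ -3.3, 129.6,  17.7]), np.float64(9.153424783438781e-12))
36 0.58 0.125 (array([ -2. , 128.3,  17.7]), np.float64(1.0349776925490597e-11))
36 0.6 0.16 (array([ -2.7, 124.7,  22. ]), np.float64(4.1983047846445935e-12))
36 0.48 0.2 (array([-24.8, 137.6,  31.3]), np.float64(6.4463656931143e-12))
```

Emit:
move_arm(
  series=[
    [[0, 1, -0.5], 0, 1],
    [[0, 1, -0.5], 0, 1],
  ],
)

```text
time: 11.45
tcp_pos: [0.6776, -0.3275, 0.8313]
tcp_rot: [147.7, 4.5, 61.6]
wrist_force: [-0.6, -0.5, 0.9]
grip_width: 0.001
gripper_force: 0.0
```

Emit:
move_arm(
  series=[
    [[0, 1, -0.5], 0, 1],
    [[0, 1, -0.5], 0, 1],
  ],
)

```text
time: 11.7
tcp_pos: [0.6768, -0.3249, 0.8439]
tcp_rot: [145.5, 4.5, 61.6]
wrist_force: [0.4, -0.0, -0.2]
grip_width: 0.0
gripper_force: 0.0
```

```bash
cat > plan.py <<'E'
from h import *
from kin import ik
O=np.array([.5034,-.2979,0]); Y=np.radians(-28.2)
B=np.array([[np.cos(Y),-np.sin(Y),0],[np.sin(Y),np.cos(Y),0],[0,0,1]])
def plan(T):
    s=observe(); R=Rn.from_euler('xyz',s['tcp_rot'],degrees=True).as_matrix(); p=s['tcp_pos']
    tz=B.T@R[:,2]; tilt=np.degrees(np.arccos(-tz[2]))
    print('box tcp mm',(B.T@(p-O)*1000).round(1),'tool z in box',tz.round(3),'tool y',(B.T@R[:,1]).round(3),'tilt',tilt.round(1))
    for t in T:
        w=O+B@(np.array(t)/1000); r=np.sqrt(w[0]**2+w[1]**2-.1**2)
        print(t,'shift',(R.T@(w-p)*10).round(3),'delta prev', 'ik',ik(r,w[2],tilt)); p=w
E
python3 - <<'E'
from plan import *
plan([(-60,0,800),(-60,0,500),(-110,0,300),(-110,0,200),(-112,0,150),(-112,0,134),(-95,0,134)])
E
```

```text
box tcp mm [165.6  58.1 843.9] tool z in box [ 0.566 -0.067 -0.822] tool y [0.824 0.041 0.564] tilt 34.7
(-60, 0, 800) shift [-0.554 -2.131 -0.877] delta prev ik (array([-12.1,  64.8,  92.6]), np.float64(1.6470351744471286e-13))
(-60, 0, 500) shift [ 0.236 -1.693  2.465] delta prev ik (array([-26.1, 107.3,  64. ]), np.float64(1.957694464179988e-11))
(-110, 0, 300) shift [ 0.155 -1.541  1.361] delta prev ik (array([-32.7, 131.5,  46.5]), np.float64(6.44439845705836e-13))
(-110, 0, 200) shift [ 0.079 -0.564  0.822] delta prev ik (array([-27.1, 138.7,  33.7]), np.float64(1.8724158823664533e-13))
(-112, 0, 150) shift [ 0.039 -0.299  0.4  ] delta prev ik (array([-22.7, 141.5,  26.5]), np.float64(1.1081995690424215e-11))
(-112, 0, 134) shift [ 0.013 -0.09   0.131] delta prev ik (array([-20.9, 142.1,  24. ]), np.float64(8.529666932758773e-13))
(-95, 0, 134) shift [0.001 0.14  0.096] delta prev ik (array([-17.8, 140. ,  23. ]), np.float64(3.760382016601697e-12))
```

Emit:
move_arm(
  series=[
    [[-0.01, -0.45, 0.25], 0, 1],
    [[-0.03, -0.9, 0.49], 0, 1],
  ],
)

```text
time: 11.95
tcp_pos: [0.6457, -0.3174, 0.7785]
tcp_rot: [145.5, 4.5, 61.6]
wrist_force: [0.3, -1.1, 1.3]
grip_width: -0.002
gripper_force: 0.0
```

Emit:
move_arm(
  series=[
    [[-0.01, -0.45, 0.25], 0, 1],
    [[-0.03, -0.9, 0.49], 0, 1],
  ],
)

```text
time: 12.2
tcp_pos: [0.5984, -0.3031, 0.6869]
tcp_rot: [145.6, 4.5, 61.6]
wrist_force: [-0.5, 0.1, 0.5]
grip_width: -0.0
gripper_force: 0.0
```

Emit:
move_arm(
  series=[
    [[-0.01, -0.45, 0.25], 0, 1],
    [[-0.03, -0.9, 0.49], 0, 1],
  ],
)

```text
time: 12.45
tcp_pos: [0.5526, -0.29, 0.5962]
tcp_rot: [145.6, 4.5, 61.6]
wrist_force: [-0.0, -0.7, 1.4]
grip_width: -0.002
gripper_force: 0.0
```

Emit:
move_arm(
  series=[
    [[-0.01, -0.45, 0.25], 0, 1],
    [[-0.03, -0.9, 0.49], 0, 1],
  ],
)

```text
time: 12.7
tcp_pos: [0.5068, -0.2768, 0.5054]
tcp_rot: [145.6, 4.5, 61.6]
wrist_force: [0.2, 0.1, 0.4]
grip_width: 0.002
gripper_force: 0.0
```

Emit:
move_arm(
  series=[
    [[-0.01, -0.45, 0.25], 0, 1],
    [[-0.03, -0.9, 0.49], 0, 1],
  ],
)

```text
time: 12.95
tcp_pos: [0.461, -0.2636, 0.4147]
tcp_rot: [145.6, 4.5, 61.6]
wrist_force: [0.6, -0.9, 0.4]
grip_width: 0.001
gripper_force: 0.0
```

Emit:
move_arm(
  series=[
    [[-0.01, -0.45, 0.25], 0, 1],
    [[-0.03, -0.85, 0.49], 0, 1],
  ],
)

```text
time: 13.2
tcp_pos: [0.4189, -0.252, 0.3266]
tcp_rot: [145.6, 4.5, 61.6]
wrist_force: [0.2, -0.8, 0.5]
grip_width: 0.003
gripper_force: 0.0
```

```bash
python3 - <<'E'
from plan import *
plan([(-112,0,200),(-112,0,150),(-112,0,134),(-95,0,134)])
c=camera("wrist"); save(c,"w1.png"); print(c["eye"])
print(spot_point("wrist","hood_lip")[:1])
E
```

```text
box tcp mm [-96.2   0.5 326.6] tool z in box [ 0.564 -0.067 -0.823] tool y [0.826 0.041 0.563] tilt 34.6
(-112, 0, 200) shift [ 0.094 -0.843  0.953] delta prev ik (array([-27.5, 138.8,  34. ]), np.float64(1.3443151053535356e-13))
(-112, 0, 150) shift [ 0.04  -0.281  0.411] delta prev ik (array([-22.7, 141.4,  26.6]), np.float64(8.08790626991999e-12))
(-112, 0, 134) shift [ 0.013 -0.09   0.132] delta prev ik (array([-20.8, 142.1,  24.1]), np.float64(1.0744802504805018e-13))
(-95, 0, 134) shift [0.001 0.14  0.096] delta prev ik (array([-17.7, 139.9,  23.2]), np.float64(2.545044972725846e-12))
[ 0.38775826 -0.13935896  0.43749608]
[{'at': [203.4, 206.8], 'p': 0.89}]
```

View pics/w1.png

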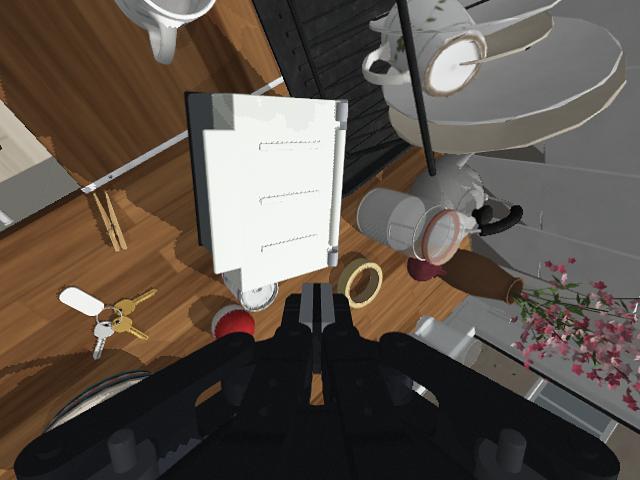

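The wrist view shows the lip at the left edge of the hood (column about 205, row 200), the hinge at column about 340, and the shut fingers at (315, 300). Next I descend in front of the lip.

Emit:
move_arm(
  series=[
    [[0.04, -0.42, 0.47], 0, 1],
    [[0.09, -0.84, 0.95], 0, 1],
    [[0.09, -0.84, 0.95], 0, 1],
  ],
)

```text
time: 13.68
tcp_pos: [0.4038, -0.2437, 0.1971]
tcp_rot: [146.2, 4.3, 61.6]
wrist_force: [-0.0, -0.1, -0.3]
grip_width: -0.004
gripper_force: 0.0
```

Emit:
move_arm(
  series=[
    [[0.03, -0.2, 0.27], 0, 1],
    [[0.05, -0.37, 0.54], 0, 1],
    [[0.05, -0.37, 0.54], 0, 1],
  ],
)

```text
time: 14.05
tcp_pos: [0.4081, -0.2482, 0.1395]
tcp_rot: [145.5, 4.5, 61.6]
wrist_force: [-1.3, -0.6, 0.7]
grip_width: -0.003
gripper_force: 0.0
```

```bash
python3 - <<'E'
from plan import *
plan([(-95,0,134)])
c=camera("scene"); save(c,"s2.png"); im=cv2.imread("pics/s2.png")[120:360,200:520]; cv2.imwrite("pics/s2c.png",cv2.resize(im,(800,600)))
E
```

```text
box tcp mm [-107.4   -1.2  139.5] tool z in box [ 0.566 -0.068 -0.822] tool y [0.825 0.042 0.564] tilt 34.7
(-95, 0, 134) shift [0.017 0.072 0.115] delta prev ik (array([-17.8, 140. ,  23. ]), np.float64(3.5453737323782035e-12))
```

View pics/s2c.png

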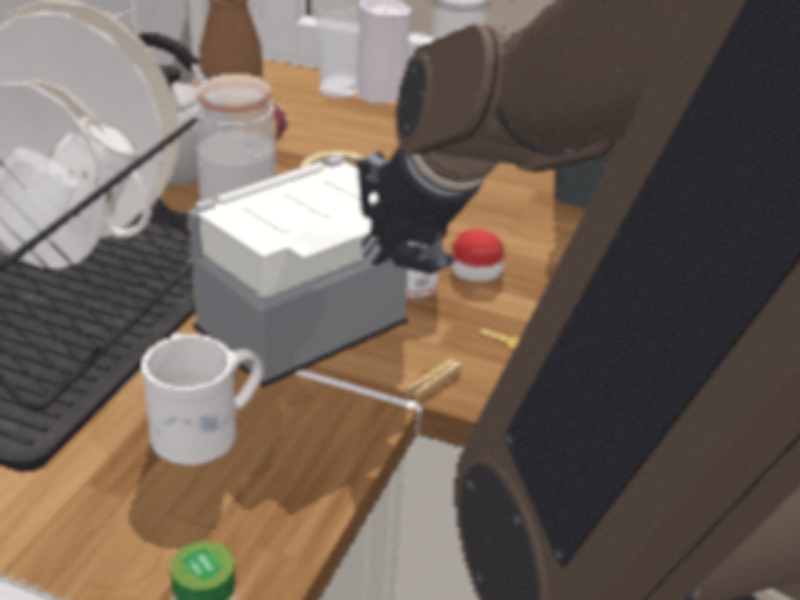

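Emit:
move_arm(
  series=[
    [[0.01, 0.03, 0.05], 0, 1],
    [[0.01, 0.07, 0.1], 0, 1],
    [[0.01, 0.07, 0.1], 0, 1],
  ],
)

```text
time: 14.48
tcp_pos: [0.4167, -0.2515, 0.1324]
tcp_rot: [145.8, 4.5, 61.6]
wrist_force: [-1.4, 0.6, -1.1]
grip_width: 0.0
gripper_force: 1.2
```

```bash
python3 - <<'E'
from plan import *
def lipedge(phi,s=144,n=5): 
    return 50-s*np.cos(phi)-n*np.sin(phi),149.5+s*np.sin(phi)-n*np.cos(phi)
# contact point 8mm inside edge on underside -> corner; tcp = corner-12*(.825,.564)
T=[]
for ph in [.05,.15,.3,.45,.6,.75,.9,1.05,1.2,1.3,1.38]:
    x,z=lipedge(ph,132 if ph>.9 else 138,5); T.append((round(x-10),0,round(z-7)))
plan(T)
E
```

```text
box tcp mm [-9.840e+01 -1.000e-01  1.324e+02] tool z in box [ 0.562 -0.067 -0.824] tool y [0.827 0.042 0.561] tilt 34.5
(-98, 0, 144) shift [-0.008  0.068 -0.094] delta prev ik (array([-19.4, 139.9,  25. ]), np.float64(1.8948473689628596e-10))
(-97, 0, 158) shift [-0.011  0.087 -0.11 ] delta prev ik (array([-20.7, 139.1,  27.1]), np.float64(1.8034738808494634e-12))
(-93, 0, 179) shift [-0.016  0.151 -0.151] delta prev ik (array([-22. , 137.7,  29.9]), np.float64(1.3134528126823415e-11))
(-86, 0, 198) shift [-0.015  0.164 -0.117] delta prev ik (array([-22.5, 135.8,  32.1]), np.float64(9.078562406795128e-13))
(-77, 0, 216) shift [-0.014  0.175 -0.098] delta prev ik (array([-22.3, 133.7,  34.1]), np.float64(1.5523663528525414e-11))
(-64, 0, 233) shift [-0.013  0.203 -0.067] delta prev ik (array([-21.3, 131.2,  35.6]), np.float64(4.445954846910076e-12))
(-50, 0, 247) shift [-0.011  0.194 -0.037] delta prev ik (array([-19.8, 128.7,  36.7]), np.float64(8.160578156713586e-13))
(-30, 0, 255) shift [-0.006  0.21   0.047] delta prev ik (array([-17.2, 125.8,  36.8]), np.float64(3.05794957785066e-14))
(-12, 0, 264) shift [-0.007  0.199  0.027] delta prev ik (array([-14.9, 123.1,  37.3]), np.float64(2.1071761307044363e-12))
(0, 0, 268) shift [-0.003  0.122  0.035] delta prev ik (array([-13.3, 121.5,  37.4]), np.float64(1.7755778280896403e-12))
(10, 0, 271) shift [-0.002  0.1    0.032] delta prev ik (array([-12. , 120.1,  37.5]), np.float64(1.5602006665920778e-12))
```

Emit:
move_arm(
  series=[
    [[-0.01, 0.12, -0.06], 0, 1],
    [[-0.02, 0.21, -0.17], 0, 1],
    [[-0.02, 0.28, -0.25], 0, 1],
    [[-0.03, 0.35, -0.32], 0, 1],
    [[-0.04, 0.43, -0.39], 0, 1],
    [[-0.05, 0.51, -0.45], 0, 1],
    [[-0.06, 0.6, -0.5], 0, 1],
    [[-0.06, 0.69, -0.55], 0, 1],
    [[-0.06, 0.69, -0.55], 0, 1],
  ],
)

```text
time: 15.6
tcp_pos: [0.4409, -0.264, 0.219]
tcp_rot: [145.5, 4.6, 61.6]
wrist_force: [-0.4, -0.7, -1.0]
grip_width: -0.001
gripper_force: 0.0
```

```bash
python3 - <<'E'
from plan import *
plan([])
c=camera("scene"); save(c,"s3.png"); im=cv2.imread("pics/s3.png")[60:300,200:520]; cv2.imwrite("pics/s3c.png",cv2.resize(im,(800,600)))
E
```

```text
box tcp mm [-71.1   0.4 219. ] tool z in box [ 0.567 -0.068 -0.821] tool y [0.824 0.042 0.565] tilt 34.8
```

View pics/s3c.png

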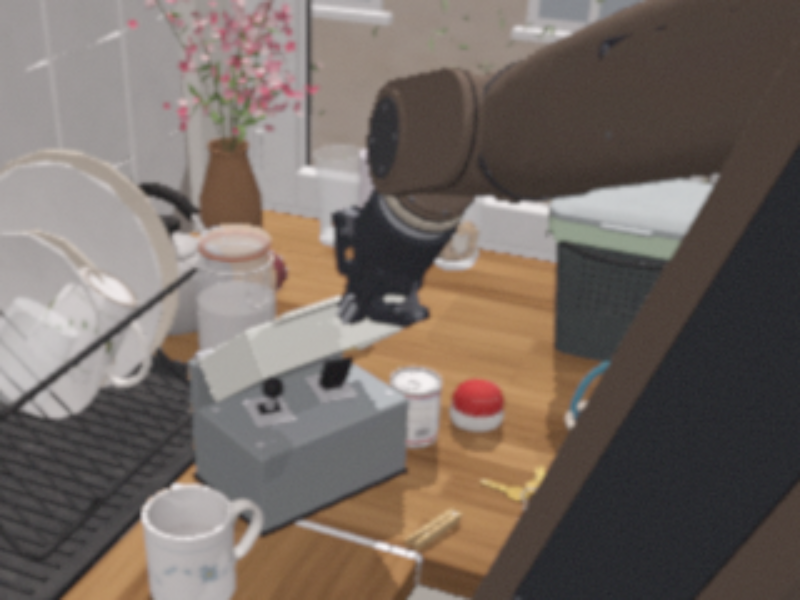

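```bash
cat > hood.py <<'E'
from plan import *
def hood(n="scene",c=None):
    c=c or camera(n); d=outline_of(n,"hood")[:1]
    if not d: print("none");return
    r,k=np.nonzero(d[0]["pixels"]); p=(pts(c,r,k)-O)@B*1000
    p=p[(abs(p[:,1])<100)&(p[:,2]>100)&(p[:,0]<70)&(p[:,0]>-110)]
    q=p[:,[0,2]]-[50,149.5]; rad=np.hypot(*q.T)
    ang=np.degrees(np.arctan2(q[:,1],-q[:,0])); m=rad>100
    print(n,d[0]["p"],len(p),"ang pct",np.percentile(ang[m],[5,25,50,75,95]).round(1),"maxrad",np.percentile(rad,98).round(1))
E
python3 - <<'E'
from hood import *
hood()
hood("wrist")
E
```

```text
scene 0.9 1361 ang pct [17.6 21.  26.2 32.5 37. ] maxrad 144.2
wrist 0.91 24438 ang pct [18.  22.7 28.3 34.4 37.9] maxrad 143.8
```

Emit:
move_arm(
  series=[
    [[-0.01, 0.09, -0.02], 0, 1],
    [[-0.01, 0.19, -0.04], 0, 1],
    [[-0.02, 0.28, -0.06], 0, 1],
    [[-0.02, 0.38, -0.08], 0, 1],
    [[-0.03, 0.48, -0.05], 0, 1],
    [[-0.03, 0.59, -0.03], 0, 1],
    [[-0.04, 0.69, -0.01], 0, 1],
    [[-0.04, 0.79, 0], 0, 1],
    [[-0.04, 0.85, 0.02], 0, 1],
    [[-0.04, 0.91, 0.03], 0, 1],
  ],
)

```text
time: 17.1
tcp_pos: [0.5075, -0.3001, 0.2658]
tcp_rot: [145.7, 4.5, 61.6]
wrist_force: [-1.0, 0.2, -0.8]
grip_width: 0.002
gripper_force: 0.6
```

```bash
python3 - <<'E'
from hood import *
plan([])
hood()
E
```

```text
box tcp mm [  4.7   0.  265.8] tool z in box [ 0.563 -0.067 -0.824] tool y [0.826 0.041 0.562] tilt 34.6
scene 0.67 2688 ang pct [53.2 56.6 62.2 71.4 73.3] maxrad 138.9
```

Emit:
move_arm(
  series=[
    [[0, 0.04, 0.03], 0, 1],
    [[0, 0.08, 0.06], 0, 1],
    [[0, 0.08, 0.06], 0, 1],
  ],
)

```text
time: 17.58
tcp_pos: [0.5138, -0.3031, 0.2644]
tcp_rot: [146.2, 4.5, 61.7]
wrist_force: [-19.2, 10.5, 8.3]
grip_width: 0.003
gripper_force: 10.2
```

Emit:
move_arm(
  series=[
    [[0, 0.02, 0.015], 0, 1],
    [[0, 0.04, 0.03], 0, 1],
    [[0, 0.04, 0.03], 0, 1],
  ],
)

```text
time: 17.95
tcp_pos: [0.5145, -0.3034, 0.2642]
tcp_rot: [146.9, 4.6, 61.9]
wrist_force: [-49.4, 24.8, 25.4]
grip_width: 0.001
gripper_force: 25.0
```

```bash
python3 - <<'E'
from hood import *
plan([])
hood()
E
```

```text
box tcp mm [ 12.4   0.4 264.2] tool z in box [ 0.545 -0.066 -0.836] tool y [0.838 0.045 0.544] tilt 33.3
scene 0.73 2831 ang pct [55.8 59.2 64.8 74.5 76. ] maxrad 138.9
```

Emit:
move_arm(
  series=[
    [[0, -0.2, -0.08], 0, 1],
    [[0, -0.5, -0.2], 0, 1],
    [[0, -0.78, -0.33], 0, 1],
    [[0, -0.78, -0.33], 0, 1],
  ],
)

```text
time: 18.55
tcp_pos: [0.4459, -0.2681, 0.2481]
tcp_rot: [145.7, 4.5, 61.5]
wrist_force: [-0.6, -0.0, 1.0]
grip_width: -0.0
gripper_force: 0.0
```

```bash
python3 - <<'E'
from hood import *
plan([(-75,40,200),(-60,40,130),(0,40,130),(10,40,130)])
c=camera("scene"); save(c,"s4.png"); im=cv2.imread("pics/s4.png")[60:300,200:520]; cv2.imwrite("pics/s4c.png",cv2.resize(im,(800,600)))
hood("scene",c)
for t in ["ball_lever","paddle_lever"]:
    for d in outline_of("scene",t)[:1]:
        r,k=np.nonzero(d["pixels"]); p=(pts(c,r,k)-O)@B*1000; print(t,d["p"],d["at"],np.percentile(p,[5,50,95],axis=0).round())
E
```

```text
box tcp mm [-64.7  -0.9 248.1] tool z in box [ 0.564 -0.068 -0.823] tool y [0.826 0.041 0.562] tilt 34.6
(-75, 40, 200) shift [ 0.445 -0.339  0.31 ] delta prev ik (array([-20.8, 134.5,  31.7]), np.float64(1.3112457716446427e-12))
(-60, 40, 130) shift [ 0.056 -0.27   0.661] delta prev ik (array([-11.5, 135.7,  21.2]), np.float64(1.3408128697688316e-10))
(0, 40, 130) shift [0.003 0.496 0.338] delta prev ik (array([ -2.7, 128. ,  20.2]), np.float64(2.180221174123003e-12))
(10, 40, 130) shift [0.    0.083 0.056] delta prev ik (array([ -1.4, 126.7,  20.1]), np.float64(2.244496722645789e-12))
scene 0.56 2592 ang pct [55.9 61.9 69.9 75.  75.9] maxrad 142.5
```

View pics/s4c.png

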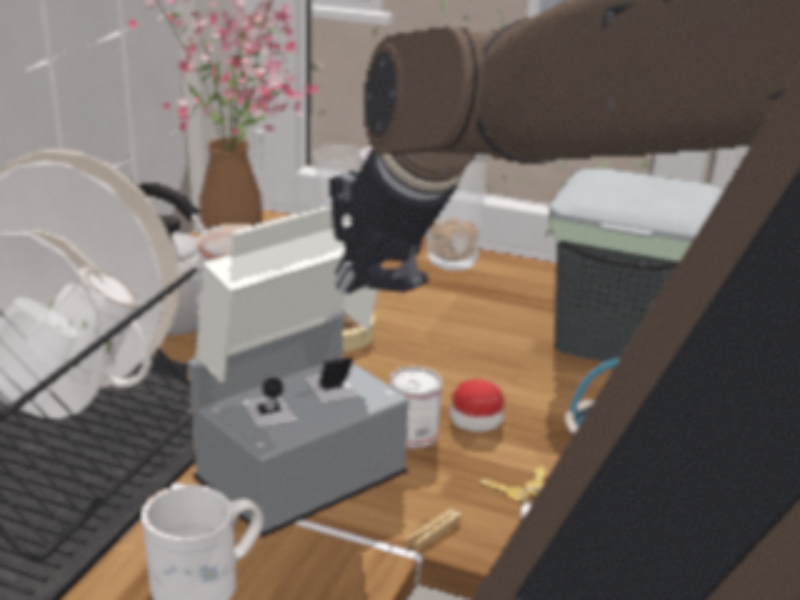

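The hood is fully up. The crop shows the ball lever on the left at (272, 386) and the paddle on the right at (335, 372). Next I go in front of the ball.

Emit:
move_arm(
  series=[
    [[0.2, -0.17, 0.15], 0, 1],
    [[0.45, -0.34, 0.31], 0, 1],
    [[0.48, -0.47, 0.64], 0, 1],
    [[0.5, -0.61, 0.97], 0, 1],
    [[0.5, -0.61, 0.97], 0, 1],
  ],
)

```text
time: 19.38
tcp_pos: [0.4692, -0.2339, 0.1271]
tcp_rot: [146.1, 4.4, 61.6]
wrist_force: [-0.5, 0.0, 1.6]
grip_width: -0.001
gripper_force: 0.0
```

```bash
python3 - <<'E'
from hood import *
plan([(-40,40,130),(0,40,130),(10,40,130)])
c=camera("scene")
im=c["img"][190:240,270:360].astype(int); r,k=np.nonzero(im.max(2)<50); r+=190;k+=270
p=(pts(c,r,k)-O)@B*1000
for s in (1,-1):
    m=(p[:,1]*s>15)&(p[:,1]*s<65)&(p[:,2]>112)&(p[:,2]<150)&(abs(p[:,0])<45); print(s,m.sum(),np.percentile(p[m],[5,50,95],axis=0).round() if m.sum() else 0)
E
```

```text
box tcp mm [-60.4  40.2 127.1] tool z in box [ 0.558 -0.066 -0.827] tool y [0.83  0.041 0.556] tilt 34.2
(-40, 40, 130) shift [-0.004  0.186  0.09 ] delta prev ik (array([ -8.3, 132.9,  21.3]), np.float64(6.946289882752718e-11))
(0, 40, 130) shift [0.001 0.332 0.223] delta prev ik (array([ -2.6, 127.7,  20.7]), np.float64(1.4156372212228138e-10))
(10, 40, 130) shift [0.    0.083 0.056] delta prev ik (array([ -1.3, 126.4,  20.7]), np.float64(1.383759259189559e-10))
1 32 [[-25.  46. 131.]
 [-21.  51. 137.]
 [-16.  56. 143.]]
-1 0 0
```

Emit:
move_arm(
  series=[
    [[0, 0.19, 0.09], 0, 1],
    [[0, 0.27, 0.14], 0, 1],
    [[0, 0.35, 0.2], 0, 1],
    [[0, 0.43, 0.25], 0, 1],
    [[0, 0.48, 0.28], 0, 1],
    [[0, 0.52, 0.31], 0, 1],
  ],
)

```text
time: 20.18
tcp_pos: [0.5255, -0.2664, 0.1391]
tcp_rot: [145.1, 4.7, 61.5]
wrist_force: [-3.2, -2.2, 4.7]
grip_width: 0.003
gripper_force: 2.6
```

Emit:
move_arm(
  series=[
    [[0, 0.03, 0.02], 0, 1],
    [[0, 0.05, 0.035], 0, 1],
    [[0, 0.05, 0.035], 0, 1],
  ],
)

```text
time: 20.55
tcp_pos: [0.5297, -0.2675, 0.1367]
tcp_rot: [145.4, 4.6, 61.6]
wrist_force: [-6.7, 0.1, 7.8]
grip_width: 0.002
gripper_force: 6.3
```

Emit:
move_arm(
  series=[
    [[0, 0.02, 0.04], 0, 1],
    [[0, 0.03, 0.06], 0, 1],
    [[0, 0.03, 0.06], 0, 1],
  ],
)

```text
time: 20.92
tcp_pos: [0.5321, -0.2688, 0.1352]
tcp_rot: [145.8, 4.7, 61.7]
wrist_force: [-48.5, 20.0, 43.2]
grip_width: 0.002
gripper_force: 40.6
```

```bash
cat > ball.py <<'E'
from hood import *
def ball():
    c=camera("scene")
    im=c["img"][180:250,260:370].astype(int); r,k=np.nonzero(im.max(2)<50); r+=180;k+=260
    p=(pts(c,r,k)-O)@B*1000
    for s in (1,-1):
        m=(p[:,1]*s>15)&(p[:,1]*s<65)&(p[:,2]>112)&(p[:,2]<150)&(abs(p[:,0])<45); print(s,m.sum(),np.percentile(p[m],[5,50,95],axis=0).round() if m.sum() else 0)
    return c
E
python3 - <<'E'
from ball import *
plan([])
c=ball(); save(c,"s5.png"); im=cv2.imread("pics/s5.png")[120:300,220:460]; cv2.imwrite("pics/s5c.png",cv2.resize(im,(800,600)))
E
```

```text
box tcp mm [ 11.6  39.2 135.2] tool z in box [ 0.562 -0.068 -0.824] tool y [0.827 0.044 0.561] tilt 34.5
1 4 [[-15.  40. 144.]
 [-13.  44. 146.]
 [-10.  46. 150.]]
-1 44 [[-25. -41. 115.]
 [-19. -33. 129.]
 [-12. -24. 139.]]
```

View pics/s5c.png

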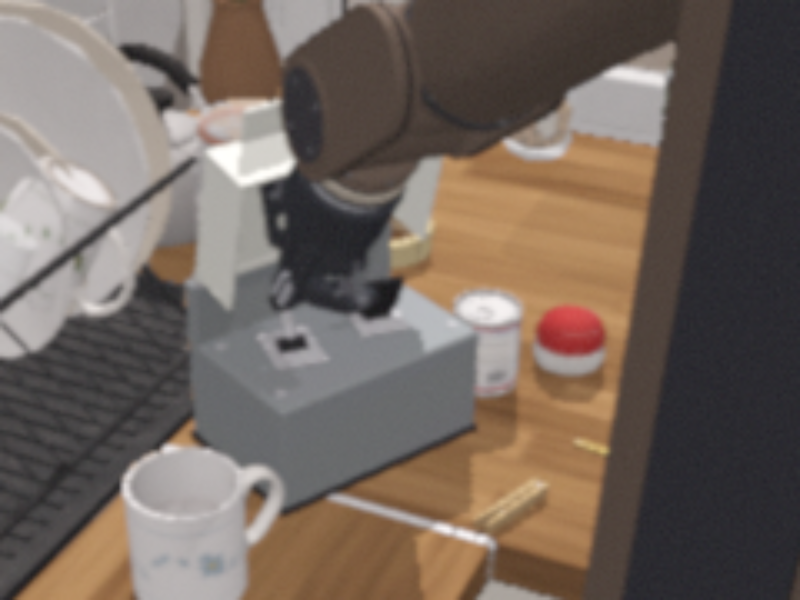

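The finger meets a hard stop (about 65 N) at the place expected for "on". The picture shows the stem leaning to the rear at (290, 325). Retracting.

Emit:
move_arm(
  series=[
    [[0, -0.15, -0.25], 0, 1],
    [[0, -0.45, -0.4], 0, 1],
    [[0, -0.8, -0.6], 0, 1],
    [[0, -0.8, -0.6], 0, 1],
  ],
)

```text
time: 21.48
tcp_pos: [0.4434, -0.2191, 0.1329]
tcp_rot: [145.9, 4.4, 61.6]
wrist_force: [-0.1, 0.0, 0.3]
grip_width: 0.001
gripper_force: 0.0
```

```bash
python3 - <<'E'
from ball import *
c=ball(); hood("scene",c)
plan([(-85,0,240),(-85,0,330),(-40,0,350),(48,0,330),(48,0,278)])
E
```

```text
1 32 [[  6.  36. 131.]
 [ 11.  41. 135.]
 [ 15.  47. 142.]]
-1 0 0
scene 0.95 2527 ang pct [56.  62.5 70.9 75.1 76.1] maxrad 143.3
box tcp mm [-86.5  40.4 135.6] tool z in box [ 0.564 -0.067 -0.823] tool y [0.826 0.041 0.563] tilt 34.6
(-85, 0, 240) shift [-0.485  0.583 -0.823] delta prev ik (array([-25.4, 133.2,  37.5]), np.float64(1.263363110157746e-10))
(-85, 0, 330) shift [-0.071  0.506 -0.741] delta prev ik (array([-29.3, 126.4,  48.3]), np.float64(7.996539958764368e-14))
(-40, 0, 350) shift [-0.014  0.484  0.089] delta prev ik (array([-22.6, 120. ,  48. ]), np.float64(6.133787618856358e-14))
(48, 0, 330) shift [0.019 0.614 0.661] delta prev ik (array([ -9.3, 111.6,  43.1]), np.float64(2.7920528711094e-12))
(48, 0, 278) shift [ 0.041 -0.293  0.428] delta prev ik (array([ -7.1, 115.1,  37.4]), np.float64(1.362881034025317e-12))
```

```bash
python3 - <<'E'
from ball import *
c=camera("scene"); cv2.imwrite("pics/s6c.png",cv2.resize(np.hstack([cv2.imread("pics/s4.png")[185:245,270:350],c["img"][185:245,270:350,::-1]]),(800,300)))
d=spot_point("scene","ball_lever_tip")[:1];print(d)
# predicted pixel of ball centre for several angles
R=Rcam(c)
for a in (-.5,.3,.4,.5):
    w=O+B@np.array([.037*np.sin(a),.04,.098+.037*np.cos(a)]); q=(R.T@(w-np.array(c["eye"])))*[1,-1,-1]
    print(a,cv2.projectPoints(q[None],np.zeros(3),np.zeros(3),np.array(c["mtx"]),np.array(c["dist_coeffs"]))[0].ravel()-[270,185])
E
```

```text
[{'at': [208.6, 304.5], 'p': 0.57}]
-0.5 [41.68369808 30.04142373]
0.3 [35.05980524 24.36985915]
0.4 [34.28521215 24.25214042]
0.5 [33.55016408 24.27492391]
```

View pics/s6c.png

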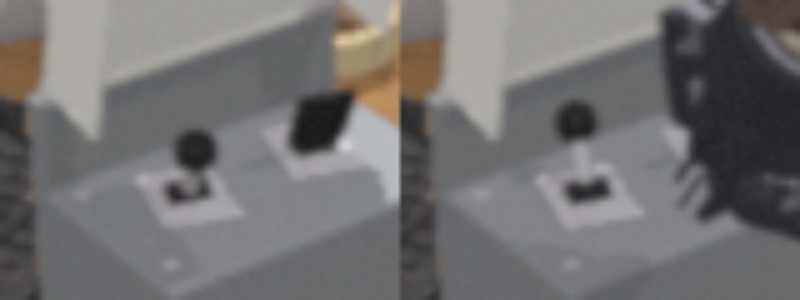

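```bash
python3 - <<'E'
from ball import *
c=camera("scene"); R=Rcam(c); b=cv2.imread("pics/s4.png")
def pr(v,Bm=B,Om=O):
    w=Om+Bm@(np.array(v)/1000); q=(R.T@(w-np.array(c["eye"])))*[1,-1,-1]
    return cv2.projectPoints(q[None],np.zeros(3),np.zeros(3),np.array(c["mtx"]),np.array(c["dist_coeffs"]))[0].ravel()
for n,im in (("before",b),("now",c["img"])):
    m=(im.max(2)<60); m[:,:295]=0; m[:,322:]=0; m[:204]=0; m[:232]&=True; m[232:]=0
    nn,l,st,ce=cv2.connectedComponentsWithStats(m.astype(np.uint8)); print(n,[(st[i].tolist(),ce[i].round(1).tolist()) for i in range(1,nn) if st[i][4]>4])
print("slot top",pr((0,40,95)))
for a in np.arange(-.6,.61,.1): print(round(a,1),pr((37*np.sin(a),40,98+37*np.cos(a))).round(1))
E
```

```text
before [([306, 212, 7, 7, 40], [308.8, 214.8]), ([304, 222, 3, 3, 6], [304.7, 223.3])]
now [([302, 206, 7, 7, 39], [304.7, 208.8]), ([304, 222, 7, 3, 14], [306.9, 222.8])]
slot top [307.81397569 224.17100079]
-0.6 [312.4 216.2]
-0.5 [311.7 215. ]
-0.4 [310.9 213.9]
-0.3 [310.1 212.9]
-0.2 [309.2 212. ]
-0.1 [308.4 211.2]
-0.0 [307.5 210.6]
0.1 [306.7 210. ]
0.2 [305.9 209.6]
0.3 [305.1 209.4]
0.4 [304.3 209.3]
0.5 [303.6 209.3]
0.6 [302.9 209.4]
```

```bash
python3 - <<'E'
from ball import *
c=camera("scene"); R=Rcam(c)
def rp(col,row,z):
    u=cv2.undistortPoints(np.array([[[col,row]]],float),np.array(c["mtx"]),np.array(c["dist_coeffs"]))[0,0]
    d=R@np.array([u[0],-u[1],-1]); e=np.array(c["eye"]); return e+d*(z-e[2])/d[2]
for n,a in (("ballplate",(307.6,223.4)),("padplate",(333,215)),):
    w=rp(*a,.096); print(n,w,(B.T@(w-O)*1000).round(1))
for n,a,z in (("before",(308.8,214.8),.1305),("now",(304.7,208.8),.1305)):
    print(n,(B.T@(rp(*a,z)-O)*1000).round(1))
for n in ("s4","now"):
    im=(cv2.imread("pics/s4.png") if n=="s4" else c["img"][:,:,::-1])[196:236,290:350]
    cv2.imwrite("pics/z_%s.png"%n,cv2.resize(im,(600,400),interpolation=cv2.INTER_CUBIC))
# top cam and wrist checks
ct=camera("top"); cw=camera("wrist")
for nm,k in (("top",ct),("wrist",cw)):
    for t in ("ball_lever","paddle_lever"):
        for d in outline_of(nm,t)[:1]:
            r,q=np.nonzero(d["pixels"]); p=(pts(k,r,q)-O)@B*1000; print(nm,t,round(d["p"],2),np.percentile(p,[5,50,95],axis=0).round().tolist())
save(cw,"w6.png"); print(observe()["time"])
E
```

```text
ballplate [ 0.52373248 -0.26430894  0.096     ] [ 2.  39.2 96. ]
padplate [ 0.48226928 -0.33034053  0.096     ] [ -3.3 -38.6  96. ]
before [-12.6  45.1 130.5]
now [ 17.9  36.3 130.5]
top paddle_lever 0.51 [[-124.0, 137.0, 3.0], [-88.0, 191.0, 17.0], [-53.0, 226.0, 90.0]]
wrist ball_lever 0.68 [[1.0, 29.0, 98.0], [9.0, 41.0, 129.0], [34.0, 47.0, 140.0]]
wrist paddle_lever 0.59 [[-8.0, -32.0, 103.0], [-5.0, -23.0, 107.0], [-1.0, -19.0, 113.0]]
22.075
```

View pics/w6.png

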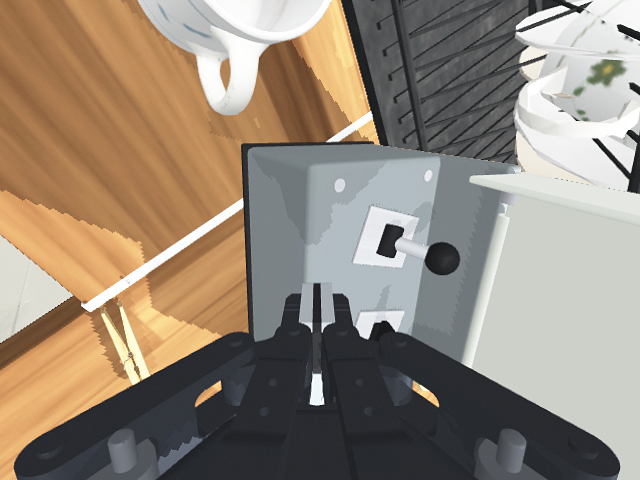

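The wrist view shows the ball lever leaning to the hinge side, with the ball at (442, 258) at box x of about 18 mm, so it is fully on. Now I go over the lip to close the hood.

Emit:
move_arm(
  series=[
    [[-0.25, 0.29, -0.41], 0, 1],
    [[-0.48, 0.58, -0.82], 0, 1],
  ],
)

```text
time: 22.32
tcp_pos: [0.428, -0.2572, 0.2396]
tcp_rot: [145.8, 4.5, 61.6]
wrist_force: [0.5, -0.9, 1.7]
grip_width: 0.001
gripper_force: 0.0
```

Emit:
move_arm(
  series=[
    [[-0.03, 0.25, -0.37], 0, 1],
    [[-0.07, 0.51, -0.74], 0, 1],
    [[-0.08, 0.75, -0.7], 0, 1],
    [[-0.08, 0.99, -0.65], 0, 1],
  ],
)

```text
time: 22.82
tcp_pos: [0.469, -0.2788, 0.3506]
tcp_rot: [145.6, 4.6, 61.5]
wrist_force: [0.5, -0.9, -0.3]
grip_width: -0.001
gripper_force: 0.0
```

Emit:
move_arm(
  series=[
    [[0.01, 0.3, 0.33], 0, 1],
    [[0.02, 0.61, 0.66], 0, 1],
    [[0.02, 0.61, 0.66], 0, 1],
  ],
)

```text
time: 23.2
tcp_pos: [0.5467, -0.3202, 0.3253]
tcp_rot: [146.0, 4.5, 61.6]
wrist_force: [-0.7, 0.7, -0.7]
grip_width: -0.004
gripper_force: 0.0
```

```bash
python3 - <<'E'
from hood import *
plan([(48,0,278)])
T=[(24,282),(-2.5,272),(-21,261),(-36,248),(-49,233),(-60,217),(-68,199),(-73,180),(-75,167),(-76,154)]
s=observe(); R=Rn.from_euler('xyz',s['tcp_rot'],degrees=True).as_matrix()
for i0,seg in ((np.array([48,0,278.]),T[:4]),(np.array([-36,0,248.]),T[4:7]),(np.array([-68,0,199.]),T[7:])):
    for t in seg: print(t,(R.T@B@(np.array([t[0],0,t[1]])-i0)/100).round(2))
E
```

```text
box tcp mm [ 48.7   0.9 325.3] tool z in box [ 0.559 -0.066 -0.827] tool y [0.829 0.041 0.558] tilt 34.3
(48, 0, 278) shift [ 0.028 -0.27   0.388] delta prev ik (array([ -6.9, 114.9,  37.8]), np.float64(6.74824131666629e-13))
(24, 282) [-0.   -0.18 -0.17]
(-2.5, 272) [ 0.   -0.45 -0.23]
(-21, 261) [ 0.01 -0.67 -0.25]
(-36, 248) [ 0.02 -0.86 -0.22]
(-49, 233) [ 0.01 -0.19  0.05]
(-60, 217) [ 0.02 -0.37  0.12]
(-68, 199) [ 0.04 -0.54  0.23]
(-73, 180) [ 0.01 -0.15  0.13]
(-75, 167) [ 0.02 -0.24  0.23]
(-76, 154) [ 0.03 -0.32  0.33]
```

Emit:
move_arm(
  series=[
    [[0.01, -0.13, 0.19], 0, 1],
    [[0.03, -0.27, 0.39], 0, 1],
    [[0.03, -0.27, 0.39], 0, 1],
  ],
)

```text
time: 23.58
tcp_pos: [0.5437, -0.3191, 0.2789]
tcp_rot: [145.9, 4.5, 61.6]
wrist_force: [0.2, 0.3, 1.0]
grip_width: -0.001
gripper_force: 0.0
```

Emit:
move_arm(
  series=[
    [[0, -0.09, -0.09], 0, 1],
    [[0, -0.18, -0.17], 0, 1],
    [[0, -0.31, -0.2], 0, 1],
    [[0, -0.45, -0.23], 0, 1],
    [[0, -0.56, -0.24], 0, 1],
    [[0.01, -0.67, -0.25], 0, 1],
    [[0.01, -0.77, -0.24], 0, 1],
    [[0.02, -0.86, -0.22], 0, 1],
  ],
)

```text
time: 24.58
tcp_pos: [0.471, -0.2806, 0.2503]
tcp_rot: [145.7, 4.5, 61.6]
wrist_force: [0.5, 0.6, 0.6]
grip_width: -0.002
gripper_force: 0.2
```

```bash
python3 - <<'E'
from hood import *
plan([])
hood()
E
```

```text
box tcp mm [-36.7  -0.  250.3] tool z in box [ 0.563 -0.067 -0.823] tool y [0.826 0.041 0.562] tilt 34.6
scene 0.57 1758 ang pct [24.1 28.1 33.6 39.3 42.7] maxrad 143.9
```

Emit:
move_arm(
  series=[
    [[0, -0.1, 0.03], 0, 1],
    [[0.01, -0.19, 0.07], 0, 1],
    [[0.02, -0.28, 0.1], 0, 1],
    [[0.02, -0.37, 0.14], 0, 1],
    [[0.03, -0.46, 0.2], 0, 1],
    [[0.04, -0.55, 0.26], 0, 1],
  ],
)

```text
time: 25.42
tcp_pos: [0.4441, -0.2661, 0.1976]
tcp_rot: [145.7, 4.5, 61.6]
wrist_force: [-0.4, -0.7, 0.5]
grip_width: -0.002
gripper_force: 0.2
```

Emit:
move_arm(
  series=[
    [[0, -0.08, 0.06], 0, 1],
    [[0.01, -0.15, 0.13], 0, 1],
    [[0.02, -0.2, 0.18], 0, 1],
    [[0.02, -0.25, 0.24], 0, 1],
    [[0.03, -0.29, 0.3], 0, 1],
    [[0.03, -0.29, 0.3], 0, 1],
  ],
)

```text
time: 26.18
tcp_pos: [0.4378, -0.2628, 0.1561]
tcp_rot: [145.8, 4.5, 61.6]
wrist_force: [0.4, -0.8, -0.2]
grip_width: -0.0
gripper_force: 0.0
```

```bash
python3 - <<'E'
from hood import *
plan([])
hood()
E
```

```text
box tcp mm [-7.440e+01 -1.000e-01  1.561e+02] tool z in box [ 0.562 -0.067 -0.824] tool y [0.827 0.041 0.561] tilt 34.5
scene 0.59 2326 ang pct [-18.7 -14.6  -5.9   0.8   1.5] maxrad 142.5
```

Nearly shut; press straight down gently until there is a firm reaction.

Emit:
move_arm(
  series=[
    [[0, -0.02, 0.02], 0, 1],
    [[0, -0.03, 0.04], 0, 1],
    [[0, -0.03, 0.04], 0, 1],
  ],
)

```text
time: 26.65
tcp_pos: [0.4382, -0.2637, 0.1531]
tcp_rot: [145.6, 4.5, 61.6]
wrist_force: [-1.6, 1.7, 3.7]
grip_width: 0.001
gripper_force: 2.0
```

Emit:
move_arm(
  series=[
    [[0, -0.01, 0.02], 0, 1],
    [[0, -0.02, 0.03], 0, 1],
    [[0, -0.02, 0.03], 0, 1],
  ],
)

```text
time: 27.02
tcp_pos: [0.4395, -0.2652, 0.1525]
tcp_rot: [145.3, 4.6, 61.5]
wrist_force: [-5.5, 5.3, 13.0]
grip_width: -0.0
gripper_force: 6.8
```

Emit:
move_arm(
  series=[
    [[0, -0.01, 0.02], 0, 1],
    [[0, -0.02, 0.03], 0, 1],
  ],
)

```text
time: 27.28
tcp_pos: [0.4407, -0.2665, 0.1519]
tcp_rot: [145.0, 4.7, 61.5]
wrist_force: [-16.4, 14.3, 31.2]
grip_width: 0.0
gripper_force: 15.4
```

Emit:
move_arm(
  series=[
    [[0, 0.08, -0.12], 0, 1],
    [[0, 0.25, -0.37], 0, 1],
    [[-0.05, 0.56, -0.82], 0, 1],
  ],
)

```text
time: 27.65
tcp_pos: [0.4374, -0.26, 0.2417]
tcp_rot: [146.1, 4.4, 61.6]
wrist_force: [0.4, -1.6, -0.5]
grip_width: -0.005
gripper_force: 0.0
```

Emit:
move_arm(
  series=[
    [[0, 0.2, -0.5], 0, 1],
    [[-0.05, 0.4, -0.9], 0, 1],
    [[-0.05, 0.4, -0.9], 0, 1],
  ],
)

```text
time: 28.02
tcp_pos: [0.4254, -0.2516, 0.3471]
tcp_rot: [145.2, 4.7, 61.5]
wrist_force: [0.1, 0.4, -0.3]
grip_width: 0.004
gripper_force: 0.0
```

```bash
python3 - <<'E'
from hood import *
plan([])
for n in ("scene","top"):
    c=camera(n); hood(n,c)
    if n=="scene": save(c,"s7.png"); cv2.imwrite("pics/s7c.png",cv2.resize(cv2.imread("pics/s7.png")[140:300,220:460],(800,533)))
    g=np.mgrid[0:480,0:640].reshape(2,-1); g=g[:,c["z_map"][g[0],g[1]]>0]; p=(pts(c,g[0],g[1])-O)@B*1000
    q=p[(p[:,0]>-85)&(p[:,0]<35)&(abs(p[:,1])<60)&(p[:,2]>135)&(p[:,2]<175)]
    if len(q)>50:
        A=np.c_[q[:,:2],np.ones(len(q))]; co=np.linalg.lstsq(A,q[:,2],rcond=None)[0]
        for _ in range(5):
            r=abs(A@co-q[:,2])<3; co=np.linalg.lstsq(A[r],q[r,2],rcond=None)[0]
        print(n,"slope",co.round(4),r.sum())
    for t in ["mug","tin","egg_timer","spice_jar"]:
        for d in outline_of(n,t)[:1]:
            r,k=np.nonzero(d["pixels"]); print(t,round(d["p"],2),np.round(d["at"],1),np.percentile(pts(c,r,k),[2,50,98],axis=0).round(3).tolist())
E
```

```text
box tcp mm [-90.6   3.9 347.1] tool z in box [ 0.571 -0.07  -0.818] tool y [0.821 0.043 0.569] tilt 35.1
scene 0.56 3053 ang pct [-19.5 -14.4  -1.1   0.1   0.7] maxrad 142.3
scene slope [2.100000e-03 2.800000e-03 1.500476e+02] 1136
mug 0.64 [281.1 273.5] [[0.476, -0.138, 0.005], [0.507, -0.071, 0.058], [0.553, -0.044, 0.091]]
tin 0.9 [221.8 368.4] [[0.396, -0.45, 0.002], [0.408, -0.407, 0.05], [0.43, -0.395, 0.072]]
egg_timer 0.89 [223.7 391.1] [[0.339, -0.495, 0.007], [0.363, -0.465, 0.033], [0.392, -0.453, 0.047]]
spice_jar 0.95 [366.2 280.8] [[0.354, 0.114, 0.005], [0.369, 0.146, 0.076], [0.395, 0.154, 0.108]]
top 0.67 4188 ang pct [-5.7 -1.2 -0.3  0.7  2.1] maxrad 138.9
top slope [5.900000e-03 3.100000e-03 1.495218e+02] 1665
mug 0.67 [215.8 288.1] [[0.476, -0.142, -0.002], [0.52, -0.089, 0.017], [0.555, -0.052, 0.092]]
tin 0.97 [253.  419.8] [[0.396, -0.452, 0.009], [0.421, -0.422, 0.068], [0.448, -0.399, 0.075]]
egg_timer 0.57 [279.4 440.4] [[0.339, -0.515, 0.005], [0.366, -0.483, 0.041], [0.393, -0.459, 0.049]]
spice_jar 0.79 [271.5 200.7] [[0.355, 0.105, 0.008], [0.375, 0.12, 0.103], [0.396, 0.147, 0.11]]
```

View pics/s7c.png

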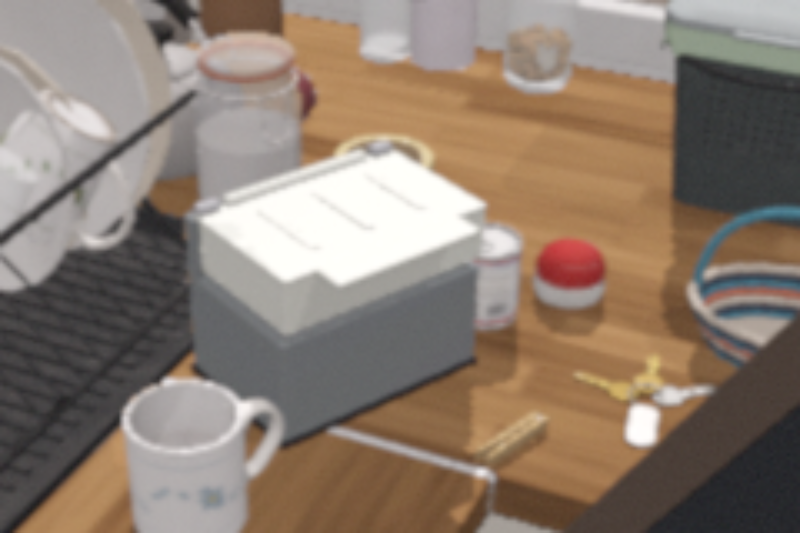

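The hood is level (slope about 0, plate at 150 mm), the loose things have not moved, and the arm is clear.

```bash
python3 -c "
from plant import manip
print(manip.close_job())"
```

```text
the job is handed in; nothing more can be done
None
```

I lifted the hood to its stop, pushed the ball lever fully to the hinge side, and shut the hood again; the paddle was never touched and the loose things did not move. The job is handed in at about 29 s of the 58 s allowed; no verdict came back.

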